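# Pull the seized thermostat knob off a hot plate

### The arm

A 6-joint arm with a two-finger parallel gripper is mounted at the origin on the work surface. World frame = base frame: x ahead of the robot, y to its left, z up, the work surface at z = 0. Lengths are in m, angles in degrees, forces in N, time in s.
With the tool pointing down it reaches from about 0.4 to 0.825 m from the base axis. Payload 7 kg.
Tool frame: the origin (TCP) lies between the finger pads; the fingertips stand 19 mm ahead of it and the grasp point (between the pads) is the TCP; y points along the fingers, x is the direction in which the jaws open and shut, and the axes are right-handed (so a half turn about y gives the same grasp; the last joint's range is limited). The gripper opens to 88 mm and grips with 3 to 60 N. Pads are 19 mm wide; open, the fingers measure 130 mm over their backs; the gripper's body (78 mm by 193 mm) begins 47 mm behind the grasp point.
Start: joints at [92.137, 20.546, 0.682, 0, -70.136, -16.507], TCP at [0.168, 0.654, 0.246] pointing down, gripper open.
Joint ranges: [-176.03, 176.03], [-82.01, 121.73], [-58.28, 71.71], [-173.87, 95.51], [-174.79, -0.11], [-173.66, 173.66]. Speed limits (degrees/s): [136.94, 136.94, 172.46, 180, 180, 180].

### API

Orientations are given as [roll, pitch, yaw] about the fixed x, y, z axes, in that order (R = Rz(yaw) Ry(pitch) Rx(roll)).
In Python, from plant import r gives the robot as it stands. The module is installed in compiled form; this text tells all that it offers.
- The arm moves only by the tool jog_arm, never from a script. Its argument "steps" is a list of rows, each a list of 5 numbers: the closure, from 0 (fully open) to 1 (shut), then the shift along the tool's x, y, z in m, then the turn about the tool's y in degrees. In form: [[jaw, x, y, z, turn], ...]. A call has 1 to 12 rows; each row shifts and turns the commanded pose from where the row before left it, along the tool's axes as they then stand; what a row does not reach is not made up. A row lasts 1/12 s, in which the tool goes at most 41.7 mm and 7.16 degrees, less where a joint would pass 70% of its speed; a pose out of reach is approached as far as the arm can. A call with a gripper value outside its range is refused whole. The fingers move at their own pace and stop on an object; "squeeze" is the grip in N (left out, the last holds). Time passes only in rows, so rows that do not move let the fingers close. It gives the time, the measured TCP pose, the force and the opening at its end, in the units of the state.
- r.get_state(): the state, without advancing time (a new reading comes with each control period).
- r.capture(name): name is "scene" or "top" or "wrist"; returns a dict with "image" (400x640x3 uint8, red, green, blue), "vfov" (degrees; the focal length in pixels is half the picture's height over the tangent of half this angle, whatever the lens; pixels are square), "cx", "cy" (the principal point, pixels), "D" ([k1, k2, p1, p2, k3] as OpenCV has them; the pictures are not rectified), "R" (3x3) and "t" (3): a world point X has camera coordinates R X + t; the wrist camera has in their place "tool_from_camera" (4x4, takes a point from camera to tool coordinates, whose origin is the TCP and whose axes are the tool frame's). Camera axes: x right, y down, z forward; pixel columns grow to the right and rows downward; lengths in m; the calibration is good to about 2 mm. A picture is of the moment at which its call begins: read the wrist's pose just before it. There is no depth.
- r.close_job(): hands the job in, once; it reports no verdict.
The state is a dict: "time_s": time; "joints": joint angles; "qd": joint speeds; "joint_torque": joint torques, N m; "tcp_pos": TCP position; "eef_rot": TCP orientation; "contact_force": force on the tool from outside, world axes, zero at the start; "moment": the same for the moment, N m; "gripper_width": finger opening in m.
Only numpy, scipy, OpenCV 4.12 (cv2) and the standard library are available. Lean on these libraries where they do the work, as an engineer would, in place of code of your own. Each camera call takes 0.05 s, during which the arm holds its last target.

### The job

Take the big round knob off the hot plate: slide the fork of the knob puller under its skirt and pull straight up until it pops off its shaft, without touching the knob with the gripper. Carry it on the fork to the sheet pan, lower it onto the pan's floor, draw the fork out from under it, and stand the puller upright on the table again, clear of the pan. Leave the small knob on its shaft and do not disturb the bottle, the carton or the black pan.

Things in the scene. Friction and masses are not known exactly. Their poses are not given: they have to be found in the camera images.
- hotplate: Fixed hot plate, a metal box 340 (x) x 240 (y) mm, flat deck 80 mm above the table. Origin at table level midway between its two knob shafts, x axis from the front edge (x = -50 mm) to the rear; sides at y = +-120 mm. A dark iron plate (radius 92 mm, 14 mm above the deck, centre x = +172 mm) fills the rear.
- shaft_a (a point): Control shaft of the hot plate at y = -58 mm: point on its axis at deck height. It is 10 mm square, stands 13 mm above the deck, hidden under a knob. Either knob may be on either shaft.
- shaft_b (a point): The same for the other shaft, at y = +58 mm.
- big_knob (a point): Black knob to remove, the bigger, fully round one: point on its axis 15 mm above its underside, z up. 30 mm high, 45 g. Hub 26 mm in diameter stands on the deck; round skirt 60 mm in diameter from 9 to 14 mm above the underside, so a 9 mm gap is free all round under the skirt; grip 45 mm in diameter above.
- small_knob (a point): The black timer knob that stays: same hub, but a skirt only 40 mm in diameter and a straight bar grip across its top, 32 mm high. Point on its axis 15 mm above its underside.
- puller_grip (a point): Centre of the knob puller's handle (puller loose, 0.22 kg, standing upright on its fork on the table). The handle is an upright grey bar 22 x 22 mm in section, 76 mm long (53 to 129 mm above the fork's underside), gripped from above; this point is 91 mm above the fork's underside. z up the handle, x the way the fork opens.
- puller_fork (a point): On the fork's underside, below the handle's axis, mid slot; x the way the tines point. Fork 3 mm thick, 52 mm wide; slot 33 mm wide, closed end 16 mm behind this point, tine tips 29 mm ahead. A back plate 36 to 40 mm behind rises to the arm under the handle (its underside 44 mm up). A knob with its hub at this point hangs by its skirt on the tines.
- pan: Aluminium sheet pan, 240 (x) x 165 (y) mm outside, 25 mm deep, rim up to 29 mm above the table; loose, 0.4 kg. Origin under its centre, at table height; inner floor 3 mm above that. z up, x along its length.
- squeeze_bottle: White squeeze bottle, 60 mm in diameter, 185 mm high, origin under its centre. Leave alone.
- glove_box: Cardboard carton 90 x 160 x 65 mm, origin under its centre. Leave alone.
- steam_pan: Deep black plastic food pan 190 x 178 mm over its rim, 100 mm high, origin under its centre. Leave alone.
- thermostat_knob: The big knob as a solid, origin at its hub's underside. A sprung clip holds it on the shaft: it snaps free at a straight upward pull of about 10 to 16 N at 20 to 30 mm/s (more when pulled faster), after rising about 3 mm, and is clear of the shaft 13 mm up.
- puller: The knob puller as a solid; origin at the fork's working point.
Not all that is in view belongs to the job. What is shaped like the puller but blue is not meant.

How it is judged:
By the outcome, as a careful person would: the job done as asked, in the order asked, and still so for the second after the job is handed in, with the robot touching nothing.
It also fails if it takes over 70 s, if anything falls off the work surface, if the arm or the gripper's body presses on something with over 40 N, if the wrist force passes 120 N, or if a joint passes its speed limit or range.

## Working session

There is one attempt and no reset: what is moved stays moved. The work goes in short steps, Python scripts to look and compute and a tool call to move; the robot and the scene stay as the last step left them, time stands still between calls to the robot, and variables do not carry over. Pictures are saved under pics/ and viewed, and the job is handed in when it is done.

Besides the shell and the picture viewer there is one more tool, called after "Call:" as a command line: name --pt "numbers of a row" for each row, then --argument value for the rest. jog_arm: Moves the arm, as the interface text tells. Its arguments: {"type":"object","properties":{"steps":{"type":"array","items":{"type":"array","items":{"type":"number"}}},"squeeze":{"type":"number"}},"required":["steps"]}

```bash
mkdir -p pics; cat > h.py <<'E'
import numpy as np, cv2
from plant import r
def K(c):
    h=c["image"].shape[0]; f=h/2/np.tan(np.radians(c["vfov"])/2)
    return np.array([[f,0,c["cx"]],[0,f,c["cy"]],[0,0,1.]])
from scipy.spatial.transform import Rotation as Ro
def cap(name,fn):
    s=r.get_state(); c=r.capture(name)
    cv2.imwrite("pics/"+fn+".png",c["image"][:,:,::-1])
    if "R" in c: R=np.array(c["R"]);t=np.array(c["t"])
    else:
        T=np.eye(4);T[:3,:3]=Ro.from_euler('xyz',s["eef_rot"],degrees=True).as_matrix();T[:3,3]=s["tcp_pos"]
        M=np.linalg.inv(T@np.array(c["tool_from_camera"])); R=M[:3,:3];t=M[:3,3]
    d=dict(K=K(c),D=np.array(c["D"],float),R=R,t=t,img=c["image"]); np.save("pics/"+fn+".npy",d,allow_pickle=True); return d
def ld(fn): return np.load("pics/"+fn+".npy",allow_pickle=True).item()
def ray(d,uv):
    p=cv2.undistortPoints(np.array(uv,float).reshape(-1,1,2),d["K"],d["D"]).reshape(-1,2)
    v=np.c_[p,np.ones(len(p))]@d["R"]; o=-d["R"].T@d["t"]; return o,v/np.linalg.norm(v,axis=1)[:,None]
def onz(d,uv,z):
    o,v=ray(d,uv); return o+v*((z-o[2])/v[:,2])[:,None]
def proj(d,X):
    rv=cv2.Rodrigues(d["R"])[0]; return cv2.projectPoints(np.array(X,float).reshape(-1,1,3),rv,d["t"],d["K"],d["D"])[0].reshape(-1,2)
def tri(ds,uvs):
    A=np.zeros((3,3));b=np.zeros(3);L=[]
    for d,uv in zip(ds,uvs):
        o,v=ray(d,[uv]);P=np.eye(3)-np.outer(v[0],v[0]);A+=P;b+=P@o;L.append((P,o))
    X=np.linalg.solve(A,b); return X,[np.linalg.norm(P@(X-o))*1000 for P,o in L]
E
python3 - <<'E'
from h import *
print(r.get_state())
for n in ["scene","top","wrist"]:
    d=cap(n,n+"0"); print(n,-d["R"].T@d["t"],d["D"],d["K"][0,0])
E
```

```text
{'time_s': 0.0, 'joints': array([ 9.21373789e+01,  2.05906807e+01,  6.34931950e-01, -1.76145335e-02,
       -7.01355184e+01, -1.65059103e+01]), 'qd': array([-0.02423169, -0.03553963, -0.10956292,  0.01586987,  0.00316935,
       -0.00908087]), 'joint_torque': array([-8.07803626e-04, -5.82713842e+01,  2.93068850e+01,  6.99778005e+00,
        7.14774389e-03, -1.51418249e-04]), 'tcp_pos': array([0.16744192, 0.6534476 , 0.24464785]), 'eef_rot': array([-8.99899441e+01, -9.22109400e-02, -1.04374538e+02]), 'contact_force': array([-0.54694288, -0.71440493,  0.2293326 ]), 'moment': array([ 0.00238126, -0.01689678,  0.00555452]), 'gripper_width': 0.08773523722814983}
scene [ 0.94262373 -0.80149004  1.16873222] [0.03991172 0.         0.         0.         0.        ] 429.34983464661735
top [ 0.32665117 -0.13509571  1.46062667] [0.01578601 0.         0.         0.         0.        ] 494.4737232308989
wrist [0.23906995 0.63416329 0.38405632] [-0.05991804  0.          0.          0.          0.        ] 337.65479548839926
```

View pics/scene0.png

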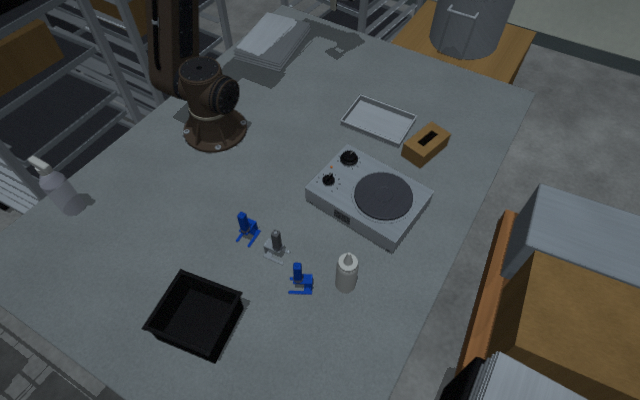

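View pics/top0.png

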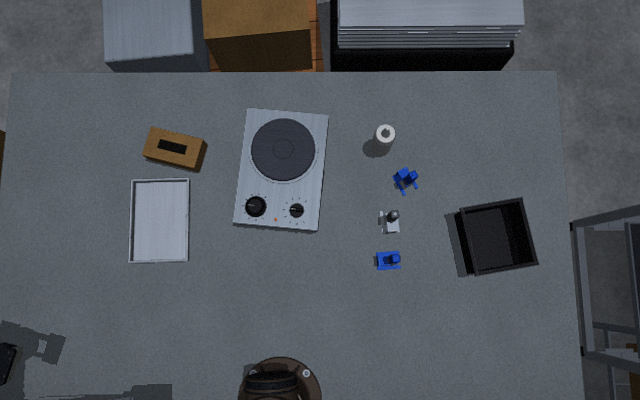

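View pics/wrist0.png

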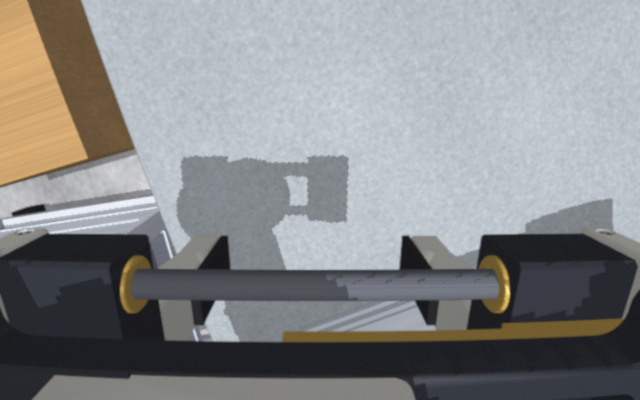

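The scene view shows the hot plate around (370,195), the grey puller at (276,245) between two blue ones, and the pan at (378,120). In the top view the puller is at (389,220), the big knob at (256,206), the small knob at (296,210) and the pan at (160,221). I'll zoom in next.

```bash
python3 - <<'E'
from h import *
t=ld("top0")["img"][:,:,::-1]; s=ld("scene0")["img"][:,:,::-1]
a=cv2.resize(t[195:245,365:415],(400,400),interpolation=cv2.INTER_CUBIC)
b=cv2.resize(s[222:272,252:302],(400,400),interpolation=cv2.INTER_CUBIC)
cv2.imwrite("pics/z1.png",np.hstack([a,b]))
a=cv2.resize(t[185:235,230:330],(800,400)[:2],interpolation=cv2.INTER_CUBIC)
cv2.imwrite("pics/z2.png",a)
d=ld("top0"); 
print("puller base",onz(d,[[389,220]],0),"big",onz(d,[[256,206]],.11),"small",onz(d,[[296,210]],.11))
print("pan corners",onz(d,[[131,180],[189,178],[188,262],[129,263]],.029).round(3))
print("hotplate deck corners",onz(d,[[248,108],[329,115],[318,231],[234,224]],.08).round(3))
print("handle",onz(d,[[393,215]],.129))
E
```

```text
puller base [[ 0.50442894 -0.31845656  0.        ]] big [[0.53095006 0.06169828 0.11      ]] small [[ 0.51947118 -0.04895501  0.11      ]]
pan corners [[0.622 0.444 0.029]
 [0.628 0.273 0.029]
 [0.381 0.265 0.029]
 [0.379 0.435 0.029]]
hotplate deck corners [[ 0.825  0.095  0.08 ]
 [ 0.803 -0.141  0.08 ]
 [ 0.464 -0.109  0.08 ]
 [ 0.485  0.127  0.08 ]]
handle [[ 0.50234462 -0.31341726  0.129     ]]
```

View pics/z1.png

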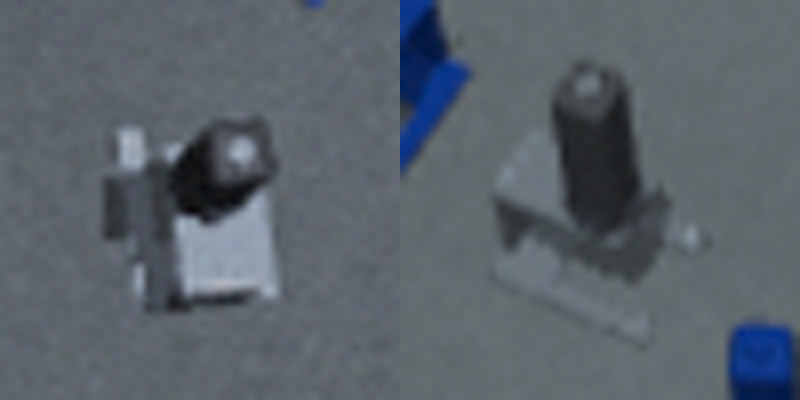

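View pics/z2.png

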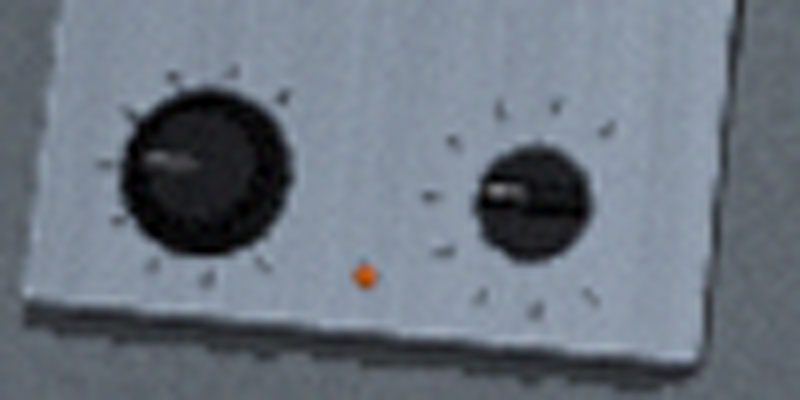

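```bash
cat >> h.py <<'E'
def go(x,y,z=None,yaw=None):
    "needed shifts in tool axes (x,y,z) from measured pose"
    s=r.get_state();p=np.array(s["tcp_pos"]);R=Ro.from_euler('xyz',s["eef_rot"],degrees=True).as_matrix()
    v=np.array([x,y,p[2] if z is None else z])-p
    print("now",p.round(4),np.array(s["eef_rot"]).round(2),"j",np.array(s["joints"]).round(1),"t",round(s["time_s"],2),"shift",(R.T@v).round(4), "turn",None if yaw is None else round(s["eef_rot"][2]-yaw,2))
E
python3 - <<'E'
from h import *
print(np.array(r.capture("wrist")["tool_from_camera"]).round(3))
go(.45,.35,.28); go(.42,-.25,.28)
d=ld("top0")
# project candidate fork hypotheses
E
```

```text
[[ 1.     0.001  0.001  0.001]
 [-0.    -0.274  0.962 -0.139]
 [ 0.001 -0.962 -0.274  0.074]
 [ 0.     0.     0.     1.   ]]
now [0.1675 0.6536 0.245 ] [-8.9990e+01 -6.0000e-02 -1.0437e+02] j [ 92.1  20.6   0.7  -0.  -70.1 -16.5] t 0.2 shift [ 0.224  -0.0348  0.349 ] turn None
now [0.1675 0.6536 0.245 ] [-8.9990e+01 -6.0000e-02 -1.0437e+02] j [ 92.1  20.6   0.7  -0.  -70.1 -16.5] t 0.2 shift [ 0.8127 -0.0342  0.4689] turn None
```

Call:
jog_arm --pt "0 0.0204 -0.0032 0.0317 0" --pt "0 0.0204 -0.0032 0.0317 0" --pt "0 0.0204 -0.0032 0.0317 0" --pt "0 0.0204 -0.0032 0.0317 0" --pt "0 0.0204 -0.0032 0.0317 0" --pt "0 0.0204 -0.0032 0.0317 0" --pt "0 0.0204 -0.0032 0.0317 0" --pt "0 0.0204 -0.0032 0.0317 0" --pt "0 0.0204 -0.0032 0.0317 0" --pt "0 0.0204 -0.0032 0.0317 0" --pt "0 0.0204 -0.0032 0.0317 0" --pt "0 0.0374 0 0.0084 0"

```text
time_s: 1.2
tcp_pos: [0.4518, 0.3113, 0.2805]
eef_rot: [-89.9, -0.0, -104.4]
contact_force: [1.2, 0.0, 1.6]
gripper_width: 0.0875
```

Call:
jog_arm --pt "0 0.0374 0 0.0084 0" --pt "0 0.0374 0 0.0084 0" --pt "0 0.0374 0 0.0084 0" --pt "0 0.0374 0 0.0084 0" --pt "0 0.0374 0 0.0084 0" --pt "0 0.0374 0 0.0084 0" --pt "0 0 0 0 0" --pt "0 0 0 0 0"

```text
time_s: 1.87
tcp_pos: [0.4414, 0.0799, 0.2811]
eef_rot: [-90.0, 0.0, -104.6]
contact_force: [0.7, 0.8, -0.0]
gripper_width: 0.0879
```

```bash
python3 - <<'E'
from h import *
d=cap("wrist","w1"); print(-d["R"].T@d["t"])
go(.43,-.30,.28)
E
```

```text
[0.51280674 0.0601251  0.42043627]
now [0.4416 0.0811 0.281 ] [-8.9970e+01  4.0000e-02 -1.0448e+02] j [ 35.7  -2.8 -23.   -0.  -69.8  39.8] t 1.92 shift [0.3719 0.0008 0.084 ] turn None
```

View pics/w1.png

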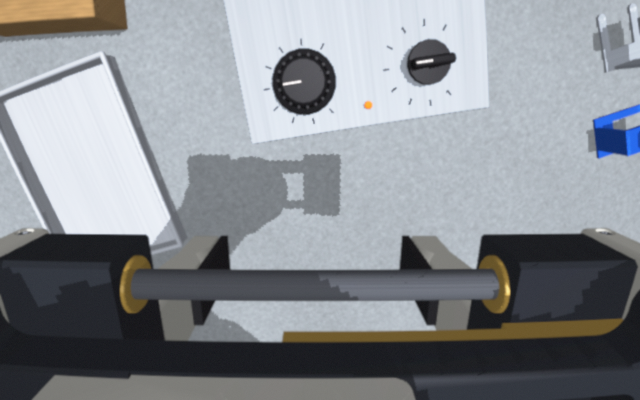

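The wrist view shows the big knob at (304,82) near the front of the deck, the small knob at (430,62), and grey tines at the right edge pointing up in the image. I'm moving on to the puller.

Call:
jog_arm --pt "0 0.0372 0 0.0084 0" --pt "0 0.0372 0 0.0084 0" --pt "0 0.0372 0 0.0084 0" --pt "0 0.0372 0 0.0084 0" --pt "0 0.0372 0 0.0084 0" --pt "0 0.0372 0 0.0084 0" --pt "0 0.0372 0 0.0084 0" --pt "0 0.0372 0 0.0084 0" --pt "0 0.0372 0 0.0084 0" --pt "0 0.0372 0 0.0084 0" --pt "0 0 0 0 0" --pt "0 0 0 0 0"

```text
time_s: 2.92
tcp_pos: [0.4311, -0.3005, 0.2797]
eef_rot: [-90.1, 0.0, -104.5]
contact_force: [0.2, 0.5, -0.7]
gripper_width: 0.0876
```

```bash
python3 - <<'E'
from h import *
d=cap("wrist","w2"); print(-d["R"].T@d["t"])
go(.43,-.30,.28)
E
```

```text
[ 0.50285469 -0.32024653  0.41888379]
now [ 0.4311 -0.2994  0.28  ] [-9.0080e+01  1.0000e-02 -1.0442e+02] j [-13.4   5.1 -14.9  -0.  -70.   88.9] t 2.97 shift [ 0.0008 -0.     -0.0009] turn None
```

View pics/w2.png

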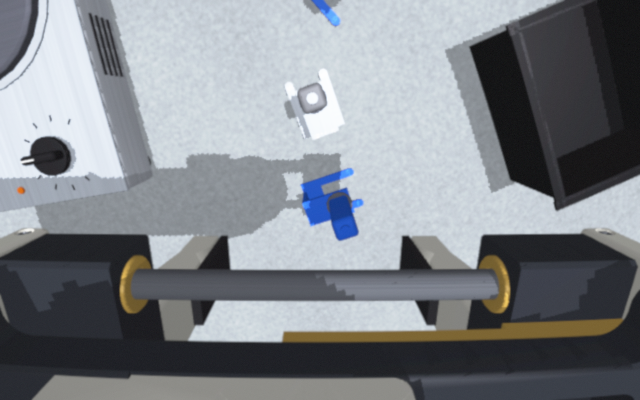

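```bash
python3 - <<'E'
from h import *
d=ld("w2"); a=cv2.resize(d["img"][55:145,265:365,::-1],(800,720)[:2] if 0 else (660,594),interpolation=cv2.INTER_CUBIC)
cv2.imwrite("pics/z3.png",a)
E
```

```text
(no output)
```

View pics/z3.png

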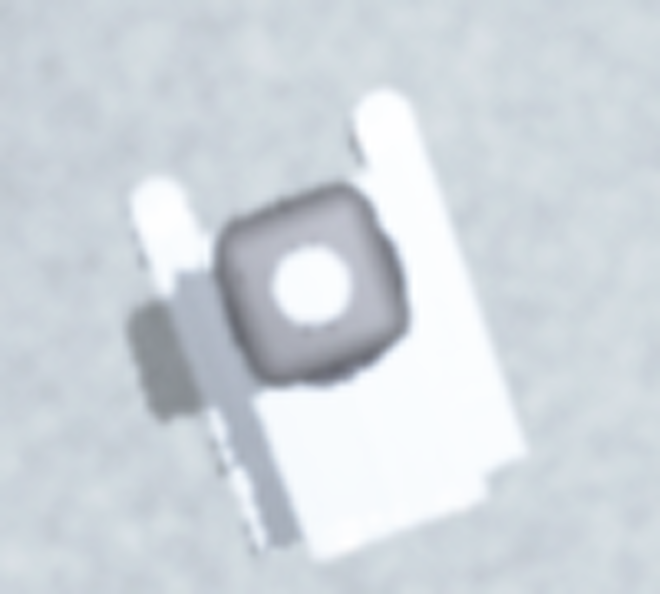

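```bash
python3 - <<'E'
from h import *
w=ld("w2");t=ld("top0");s=ld("scene0")
print("handle top",tri([w,t,s],[(312.3,98.2),(395,213.75),(275.75,232.6)]), onz(w,[(312.3,98.2)],.129))
tips=onz(w,[(287.7,82),(323,68.6)],.002);print("tips",tips,"dist",np.linalg.norm(tips[0]-tips[1]))
dv=tips[1]-tips[0]; print("yaw from tips", np.degrees(np.arctan2(dv[1],dv[0]))+90)
e=onz(w,[(344.5,123.9),(327.1,71.7)],.003);dv=e[1]-e[0];print("edge",e,"yaw",np.degrees(np.arctan2(dv[1],dv[0])),np.linalg.norm(dv))
a=onz(w,[(320/6.6+265,560/6.6+55),(485/6.6+265,490/6.6+55)],.05);dv=a[1]-a[0];print("arm back",a,np.degrees(np.arctan2(dv[1],dv[0]))+90)
# knobs
w1=ld("w1")
for n,uvw,uvt,z in [("big",(304,82),(256,206),.11),("small",(430,62),(296.5,210),.11)]:
    print(n,tri([w1,t],[uvw,uvt]),onz(w1,[uvw],z),onz(t,[uvt],z))
E
```

```text
handle top (array([ 0.50678796, -0.31869347,  0.12682259]), [np.float64(0.8738570183211015), np.float64(0.9133452590399128), np.float64(1.7681004802145242)]) [[ 0.50622797 -0.31939115  0.129     ]]
tips [[ 0.53286894 -0.29563082  0.002     ]
 [ 0.53702236 -0.33951224  0.002     ]] dist 0.044077543823197764
yaw from tips 5.40699753469363
edge [[ 0.46893943 -0.34918301  0.003     ]
 [ 0.53241239 -0.34325668  0.003     ]] yaw 5.334116202775494 0.06374902302116786
arm back [[ 0.46456925 -0.30943944  0.05      ]
 [ 0.46886684 -0.33834447  0.05      ]] 8.456754707321167
big (array([0.53382269, 0.06479321, 0.08967404]), [np.float64(0.24172354446466374), np.float64(0.24172354446471775)]) [[0.53234258 0.06463279 0.11      ]] [[0.53095006 0.06169828 0.11      ]]
small (array([ 0.52158969, -0.04975551,  0.09862869]), [np.float64(0.5130150469536229), np.float64(0.5130150469536796)]) [[ 0.52175399 -0.04602618  0.11      ]] [[ 0.51946728 -0.05033495  0.11      ]]
```

Call:
jog_arm --pt "0 0 0 0 -6.6" --pt "0 0 0 0 -6.6" --pt "0 0 0 0 -6.6" --pt "0 0.0088 0 0.0244 0" --pt "0 0.0088 0 0.0244 0" --pt "0 0.0088 0 0.0244 0" --pt "0 0 0.035 0 0" --pt "0 0 0.035 0 0" --pt "0 0 0.035 0 0" --pt "0 0 0 0 0" --pt "0 0 0 0 0"

```text
time_s: 3.88
tcp_pos: [0.506, -0.3171, 0.175]
eef_rot: [-90.2, 0.1, -84.4]
contact_force: [0.7, -0.6, 0.8]
gripper_width: 0.0873
```

```bash
python3 - <<'E'
from h import *
d=cap("wrist","w3")
cap("top","t3");cap("scene","s3")
go(.5065,-.319,.095,-84.6)
E
```

```text
now [ 0.5079 -0.3187  0.1787] [-89.79  -0.12 -84.48] j [-1.340e+01  1.630e+01 -1.470e+01  1.000e-01 -5.880e+01  1.089e+02] t 4.03 shift [-0.      0.0837 -0.0017] turn 0.12
```

View pics/w3.png

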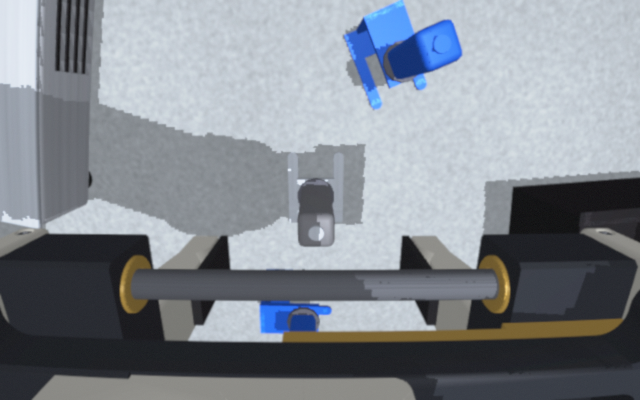

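Handle top is at (317,235), centred between the fingers (215 to 412), and the tines run parallel to the image columns. Next I descend and grip.

Call:
jog_arm --pt "0 0 0.028 0 0" --pt "0 0 0.028 0 0" --pt "0 0 0.028 0 0" --pt "0 0 0 0 0" --pt "1 0 0 0 0" --pt "1 0 0 0 0" --pt "1 0 0 0 0" --pt "1 0 0 0 0" --pt "1 0 0 0 0" --pt "1 0 0 0 0" --pt "1 0 0 0 0" --pt "1 0 0 0 0" --squeeze 45

```text
time_s: 5.03
tcp_pos: [0.5061, -0.3188, 0.092]
eef_rot: [-90.0, -0.0, -84.6]
contact_force: [-0.4, -0.1, -0.5]
gripper_width: 0.0397
```

```bash
python3 - <<'E'
from h import *
s=r.get_state();print(s["gripper_width"],s["contact_force"]);go(.5065,-.319,.095,-84.6)
# --- knob/hotplate measurement from w1,top,scene
for n in ["w1","top0"]:
    d=ld(n);g=cv2.cvtColor(d["img"],cv2.COLOR_RGB2GRAY)
    for nm,(u,v) in [("big",(304,82) if n=="w1" else (256,206)),("small",(430,62) if n=="w1" else (296,210))]:
        k=45 if n=="w1" else 15
        m=((g<(95 if n=="w1" else 55))*255).astype(np.uint8)
        x0=u-k;y0=max(0,v-k);sub=m[y0:v+k,x0:u+k]
        cs,_=cv2.findContours(sub,cv2.RETR_EXTERNAL,cv2.CHAIN_APPROX_NONE)
        c=max(cs,key=cv2.contourArea)+np.array([x0,y0])
        print(n,nm,"ell",cv2.fitEllipse(c),"area",cv2.contourArea(c))
w=ld("w1");a=cv2.resize(w["img"][0:150,220:500,::-1],(800,428),interpolation=cv2.INTER_CUBIC);cv2.imwrite("pics/z4.png",a)
E
```

```text
0.03970902579846525 [-0.35483793 -0.10793153 -0.48146699]
now [ 0.5061 -0.3188  0.092 ] [-8.999e+01 -1.000e-02 -8.457e+01] j [-13.5  21.4 -20.2   0.  -48.4 108.9] t 5.03 shift [ 0.0002 -0.003   0.0004] turn 0.03
w1 big ell ((303.5337219238281, 81.1653060913086), (61.602359771728516, 64.55171203613281), 1.5094633102416992) area 3122.0
w1 small ell ((429.0547180175781, 61.53254699707031), (40.76229476928711, 46.77490234375), 57.75773239135742) area 1471.0
top0 big ell ((255.17054748535156, 206.2933807373047), (19.486379623413086, 20.173458099365234), 57.91199493408203) area 306.0
top0 small ell ((296.1800537109375, 210.08804321289062), (12.700746536254883, 12.91171932220459), 99.2527084350586) area 127.0
```

View pics/z4.png

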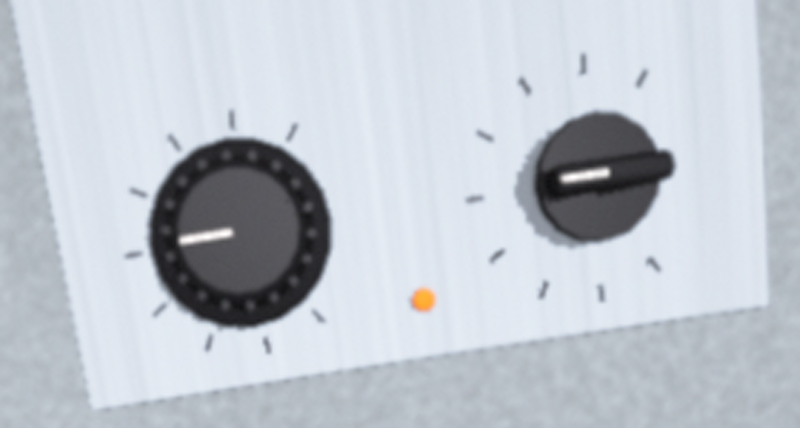

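Call:
jog_arm --pt "1 0 0 0 0" --pt "1 0 0 0 0" --pt "1 0 0 0 0" --pt "1 0 0 0 0" --pt "1 0 0 0 0" --pt "1 0 0 0 0"

```text
time_s: 5.53
tcp_pos: [0.5059, -0.3188, 0.0916]
eef_rot: [-90.0, 0.0, -84.6]
contact_force: [0.4, 0.5, -1.6]
gripper_width: 0.0217
```

```bash
python3 - <<'E'
from h import *
w=ld("w1");t=ld("top0")
B=onz(w,[(303.5,81.2)],.0935)[0];S=onz(w,[(429,61.5)],.0935)[0]
Bt=onz(t,[(255.2,206.3)],.0935)[0];St=onz(t,[(296.2,210.1)],.0935)[0]
for b,s in [(B,S),(Bt,St)]:
    v=b-s; print("big",b,"small",s,"sep",np.linalg.norm(v),"hp yaw",np.degrees(np.arctan2(v[1],v[0]))-90)
print(tri([w,t],[(303.5,81.2),(255.2,206.3)]))
f=2.857;px=lambda x,y:(x/f+220,y/f)
E=onz(w,[px(95,408),px(768,304),px(12,10),px(755,0)],.08)
print("front edge",E[:2],np.degrees(np.arctan2(*(E[0]-E[1])[[1,0]]))-90,np.linalg.norm(E[0]-E[1]))
print("left edge yaw",np.degrees(np.arctan2(*(E[2]-E[0])[[1,0]])))
xh=(E[0]+E[1])/2; yaw=np.radians(np.degrees(np.arctan2(*(E[0]-E[1])[[1,0]]))-90)
o=xh[:2]+.05*np.array([np.cos(yaw),np.sin(yaw)]); print("shaft b",o+.058*np.array([-np.sin(yaw),np.cos(yaw)]),"a",o-.058*np.array([-np.sin(yaw),np.cos(yaw)]))
print(r.get_state()["gripper_width"])
# pan
t=ld("top0");m=t["img"][150:290,110:215,::-1];cv2.imwrite("pics/z5.png",cv2.resize(m,(420*1,560),interpolation=cv2.INTER_CUBIC))
E
```

```text
big [0.53418175 0.06513648 0.0935    ] small [ 0.52287757 -0.05084177  0.0935    ] sep 0.11652783866467634 hp yaw -5.566929848835983
big [0.53260383 0.06632292 0.0935    ] small [ 0.52154318 -0.04846352  0.0935    ] sep 0.11531810079826968 hp yaw -5.503940619494358
(array([0.53329023, 0.06565403, 0.09446759]), [np.float64(0.9835351315167102), np.float64(0.9835351315168949)])
front edge [[ 0.49074576  0.1294599   0.08      ]
 [ 0.46770226 -0.10681857  0.08      ]] -5.570262777264901 0.23739949372958
left edge yaw -4.958858497423937
shaft b [0.53461775 0.06419347] a [ 0.52335806 -0.05125877]
0.021686502356505554
```

View pics/z5.png

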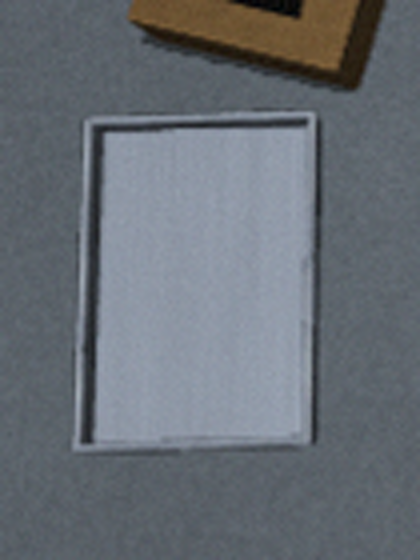

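Grip closed at 21.7 mm. The knob is at (0.534, 0.065), and three measurements agree. I'm lifting the puller and moving to in front of the knob.

Call:
jog_arm --pt "1 0 -0.01 0 0" --pt "1 0 -0.025 0 0" --pt "1 0 -0.035 0 0" --pt "1 0 -0.04 0 0" --pt "1 0 -0.04 0 0" --pt "1 0 -0.03 0 0" --pt "1 0 -0.01 0 0" --pt "1 -0.0145 0 -0.0012 0" --pt "1 -0.0292 0 -0.0024 0" --pt "1 -0.0292 0 -0.0024 0" --pt "1 -0.0292 0 -0.0024 0" --pt "1 -0.0292 0 -0.0024 0"

```text
time_s: 6.53
tcp_pos: [0.4815, -0.1876, 0.2807]
eef_rot: [-90.1, 0.0, -84.6]
contact_force: [0.6, 0.6, -0.9]
gripper_width: 0.0217
```

Call:
jog_arm --pt "1 -0.0292 0 -0.0024 0" --pt "1 -0.0292 0 -0.0024 0" --pt "1 -0.0292 0 -0.0024 0" --pt "1 -0.0292 0 -0.0024 0" --pt "1 -0.0292 0 -0.0024 0" --pt "1 -0.0292 0 -0.0024 0" --pt "1 -0.0292 0 -0.0024 0" --pt "1 -0.0292 0 -0.0024 0" --pt "1 -0.0145 0 -0.0012 0" --pt "1 0 0 0 0" --pt "1 0 0 0 0"

```text
time_s: 7.45
tcp_pos: [0.4381, 0.0565, 0.2812]
eef_rot: [-90.1, -0.0, -84.4]
contact_force: [-0.3, 0.1, -2.0]
gripper_width: 0.0219
```

```bash
python3 - <<'E'
from h import *
d=cap("wrist","w4"); s=r.get_state();print(s["contact_force"],s["gripper_width"])
go(.4394,.0561,.1746)
E
```

```text
[-0.31993091 -0.7493594  -1.70812662] 0.021505254202362267
now [0.4383 0.0559 0.2812] [-9.007e+01 -2.000e-02 -8.450e+01] j [ 33.   -3.5 -23.6  -0.  -70.   62.5] t 7.5 shift [-1.000e-04  1.066e-01  1.200e-03] turn None
```

View pics/w4.png

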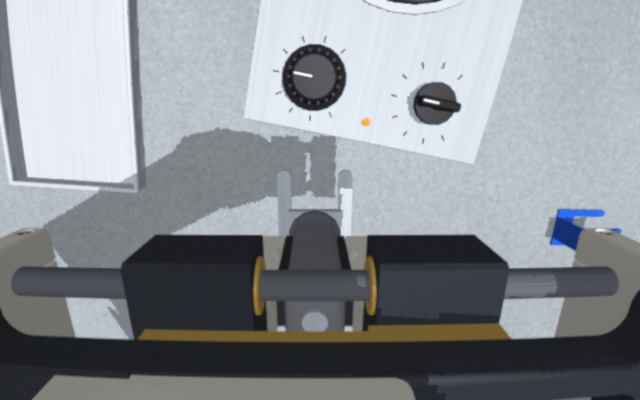

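```bash
cat >> h.py <<'E'
def ell(d,u,v,k,th):
    g=cv2.cvtColor(d["img"],cv2.COLOR_RGB2GRAY);m=((g<th)*255).astype(np.uint8)
    x0=max(0,u-k);y0=max(0,v-k);cs,_=cv2.findContours(m[y0:v+k,x0:u+k],cv2.RETR_EXTERNAL,cv2.CHAIN_APPROX_NONE)
    c=max(cs,key=cv2.contourArea)+np.array([x0,y0]); return cv2.fitEllipse(c)
def totool(X):
    s=r.get_state();R=Ro.from_euler('xyz',s["eef_rot"],degrees=True).as_matrix(); return (np.atleast_2d(X)-np.array(s["tcp_pos"]))@R
E
python3 - <<'E'
from h import *
d=ld("w4"); e=ell(d,314,76,42,95);print(e)
k=onz(d,[e[0]],.0935);print("knob",k,"in tool",totool(k).round(4), tri([d,ld("w1"),ld("top0")],[e[0],(303.5,81.2),(255.2,206.3)]))
zf=.2812-.0916
tip=onz(d,[(284,170.5),(345.5,170.5)],zf+.0015);print("tips tool",totool(tip).round(4))
cv2.imwrite("pics/z6.png",cv2.resize(d["img"][150:260,260:370,::-1],(600,600),interpolation=cv2.INTER_CUBIC))
E
```

```text
((313.5865783691406, 77.05909729003906), (61.97251510620117, 64.61656188964844), 2.921736717224121)
knob [[0.5341548  0.06535988 0.0935    ]] in tool [[-0.0003  0.1876  0.0965]] (array([0.5335911 , 0.06557466, 0.09410627]), [np.float64(0.5657693123357068), np.float64(0.7092261250679978), np.float64(1.262336923882065)])
tips tool [[-0.0204  0.0901  0.0283]
 [ 0.0221  0.0901  0.0283]]
```

View pics/z6.png

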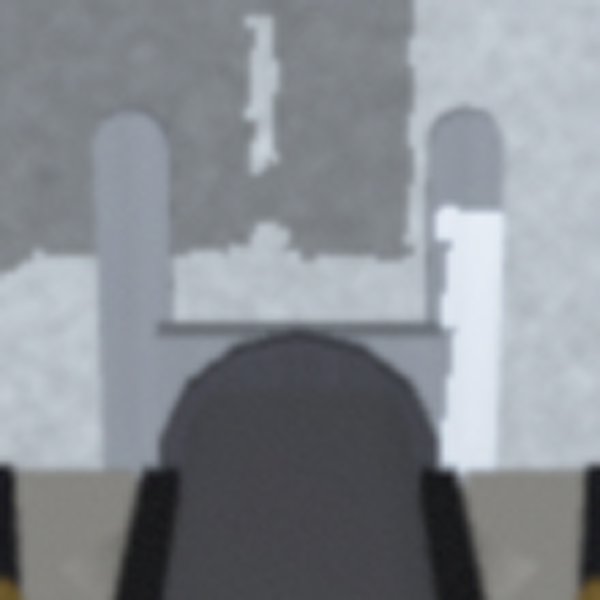

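Tine tips are centred at column 314.5 and the knob at 313.6. The fork is straight and the side offset is about 1 mm, so I'm descending.

Call:
jog_arm --pt "1 -0.001 0.015 0 0" --pt "1 0 0.03 0 0" --pt "1 0 0.03 0 0" --pt "1 0 0.02 0 0" --pt "1 0 0.0116 0 0" --pt "1 0 0 0 0" --pt "1 0 0 0 0" --pt "1 0 0 0 0"

```text
time_s: 8.17
tcp_pos: [0.4396, 0.0566, 0.176]
eef_rot: [-89.9, 0.0, -84.6]
contact_force: [-1.6, -0.1, -2.1]
gripper_width: 0.0218
```

```bash
python3 - <<'E'
from h import *
d=cap("wrist","w5");cap("scene","s5"); s=r.get_state();print(s["contact_force"],s["gripper_width"])
go(.4394,.0561,.1746)
cv2.imwrite("pics/z7.png",cv2.resize(ld("s5")["img"][120:220,270:400,::-1],(780,600),interpolation=cv2.INTER_CUBIC))
E
```

```text
[-0.81966841  0.51729917 -0.74752574] 0.02169532210595606
now [0.4397 0.057  0.1763] [-8.989e+01  4.000e-02 -8.459e+01] j [ 33.    1.8 -33.1   0.  -55.   62.4] t 8.27 shift [ 0.0008  0.0017 -0.0004] turn None
```

View pics/w5.png

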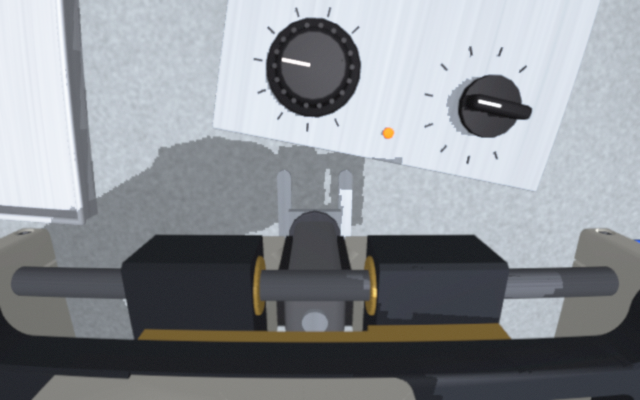

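View pics/z7.png

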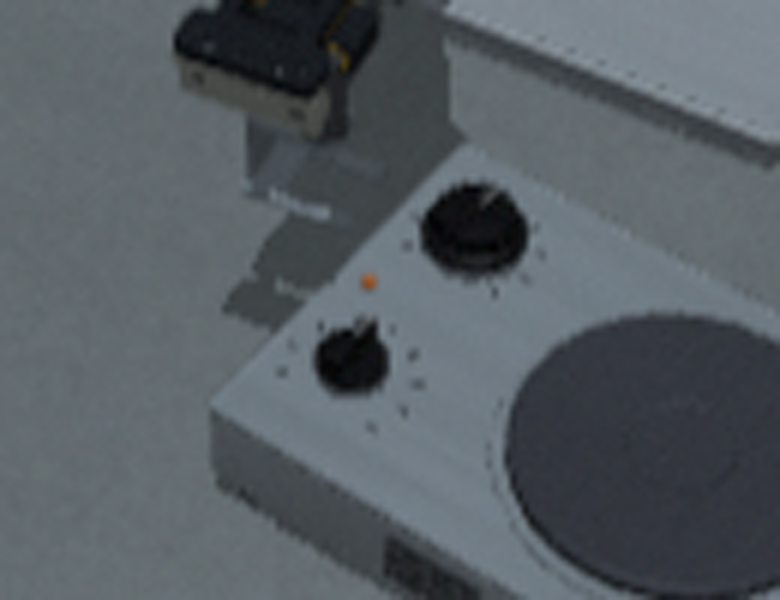

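```bash
python3 - <<'E'
from h import *
P=[]
d=ld("w5"); e=ell(d,313,67,52,95);print(e)
for i in range(5):
    r.capture("wrist");s=r.get_state();P.append(np.r_[s["tcp_pos"],s["eef_rot"]])
print(np.mean(P,0).round(4),np.std(P,0).round(4))
k=onz(d,[e[0]],.0935);print(k,totool(k)); tip=onz(d,[(284,171),(346,171)],.086);print(totool(tip)); 
E
```

```text
((312.880615234375, 67.1175537109375), (92.65225982666016, 97.43869018554688), 1.3689544200897217)
[ 4.39300e-01  5.70000e-02  1.75900e-01 -8.99254e+01  3.51000e-02
 -8.45734e+01] [0.0002 0.     0.0002 0.0197 0.0071 0.0049]
[[0.53447716 0.06532355 0.0935    ]] [[0.0008048  0.08217371 0.09563453]]
[[-0.01923188  0.08962886  0.02851347]
 [ 0.02360392  0.08961089  0.02852536]]
```

```bash
python3 - <<'E'
from h import *
d=ld("w5")
cv2.imwrite("pics/z8.png",cv2.resize(d["img"][155:245,265:365,::-1],(800,720)[:2] if 0 else (660,594),interpolation=cv2.INTER_CUBIC))
for v in (178,185,195,205,215): 
    g=d["img"][v,270:360].astype(int).sum(1)//3; print(v,list(g))
E
```

```text
178 [np.int64(135), np.int64(133), np.int64(132), np.int64(134), np.int64(136), np.int64(140), np.int64(145), np.int64(156), np.int64(159), np.int64(159), np.int64(157), np.int64(157), np.int64(156), np.int64(157), np.int64(158), np.int64(160), np.int64(159), np.int64(161), np.int64(160), np.int64(160), np.int64(151), np.int64(134), np.int64(133), np.int64(134), np.int64(134), np.int64(133), np.int64(131), np.int64(132), np.int64(130), np.int64(133), np.int64(134), np.int64(133), np.int64(134), np.int64(134), np.int64(135), np.int64(133), np.int64(133), np.int64(132), np.int64(129), np.int64(131), np.int64(130), np.int64(131), np.int64(134), np.int64(134), np.int64(134), np.int64(136), np.int64(136), np.int64(136), np.int64(137), np.int64(136), np.int64(138), np.int64(138), np.int64(140), np.int64(140), np.int64(159), np.int64(195), np.int64(206), np.int64(205), np.int64(207), np.int64(203), np.int64(191), np.int64(153), np.int64(137), np.int64(137), np.int64(139), np.int64(140), np.int64(141), np.int64(139), np.int64(141), np.int64(153), np.int64(158), np.int64(157), np.int64(156), 
[... 4946 characters left out ...]
.int64(75), np.int64(75), np.int64(75), np.int64(76), np.int64(78), np.int64(77), np.int64(77), np.int64(78), np.int64(79), np.int64(79), np.int64(77), np.int64(77), np.int64(77), np.int64(76), np.int64(72), np.int64(72), np.int64(85), np.int64(110), np.int64(137), np.int64(150), np.int64(154), np.int64(156), np.int64(156), np.int64(157), np.int64(158), np.int64(158), np.int64(158), np.int64(158), np.int64(158), np.int64(164), np.int64(193), np.int64(224), np.int64(231), np.int64(233), np.int64(234), np.int64(236), np.int64(235), np.int64(233), np.int64(226), np.int64(190), np.int64(150), np.int64(138), np.int64(136), np.int64(134), np.int64(133), np.int64(133), np.int64(134), np.int64(134)]
```

View pics/z8.png

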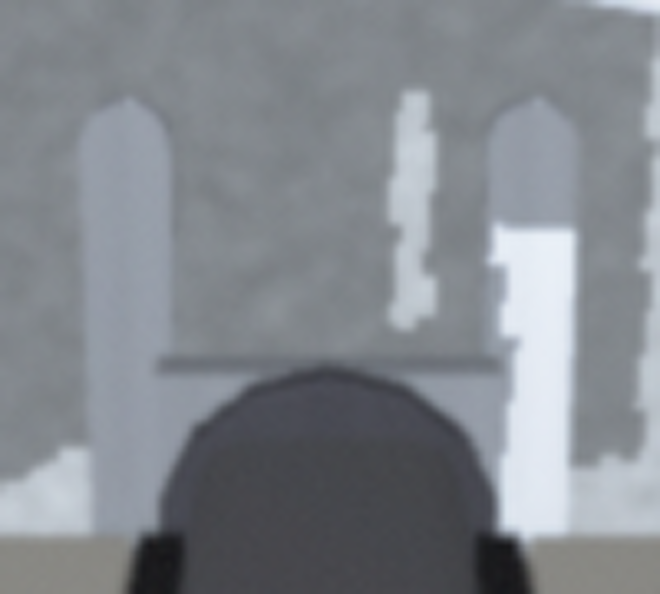

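Outer tine edges (276.6 and 352.4) put the fork centre at 314.5, and the knob is at 312.9. I'm correcting 1 mm sideways and 1.2 mm down, then sliding in partway.

Call:
jog_arm --pt "1 -0.001 0.0012 0 0" --pt "1 0 0 0.01 0" --pt "1 0 0 0.015 0" --pt "1 0 0 0.015 0" --pt "1 0 0 0.01 0" --pt "1 0 0 0 0" --pt "1 0 0 0 0"

```text
time_s: 9.1
tcp_pos: [0.4888, 0.0625, 0.1734]
eef_rot: [-90.1, -0.0, -84.6]
contact_force: [-0.0, 0.2, -1.6]
gripper_width: 0.022
```

```bash
python3 - <<'E'
from h import *
d=cap("wrist","w6"); s=r.get_state();print(s["contact_force"],s["moment"],s["gripper_width"])
go(.5345,.0653,.1746)
e=ell(d,313,115,70,80);print(e);k=onz(d,[e[0]],.0935);print(k,totool(k))
E
```

```text
[-0.2826953  -1.10935145 -1.64267791] [-0.0283962  -0.00221208  0.02137633] 0.021813954210055695
now [0.4883 0.0624 0.1735] [-9.007e+01 -2.000e-02 -8.460e+01] j [ 30.2   6.9 -27.7  -0.  -55.4  65.2] t 9.15 shift [ 0.0015 -0.0012  0.0463] turn None
((314.7976379394531, 145.1959686279297), (84.72798919677734, 90.01558685302734), 91.76516723632812)
[[0.53572861 0.06544328 0.0935    ]] [[0.00143814 0.07991821 0.04760679]]
```

View pics/w6.png

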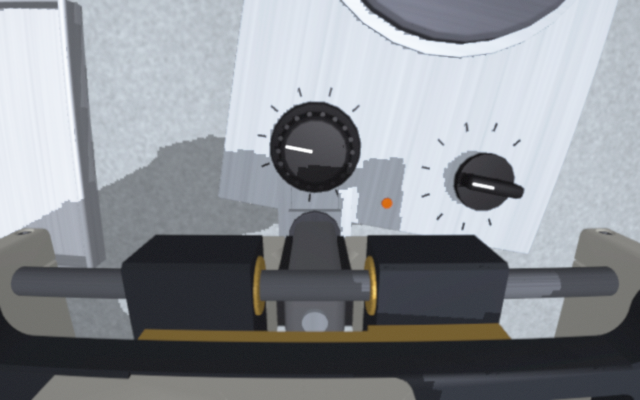

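The tines have gone under the skirt with the knob at (315,147), and there is no contact force. I'm sliding the rest of the way.

Call:
jog_arm --pt "1 0 -0.001 0.01 0" --pt "1 0 0 0.015 0" --pt "1 0 0 0.013 0" --pt "1 0 0 0.008 0" --pt "1 0 0 0 0" --pt "1 0 0 0 0"

```text
time_s: 9.65
tcp_pos: [0.5341, 0.0668, 0.1746]
eef_rot: [-90.1, -0.0, -84.6]
contact_force: [-1.9, -0.4, -3.2]
gripper_width: 0.0218
```

```bash
python3 - <<'E'
from h import *
d=cap("wrist","w7"); cap("scene","s7");s=r.get_state();print(s["contact_force"],s["moment"],s["gripper_width"])
go(.5347,.0654,.1746)
cv2.imwrite("pics/z9.png",cv2.resize(ld("s7")["img"][110:220,290:400,::-1],(600,600),interpolation=cv2.INTER_CUBIC))
E
```

```text
[ 0.08792045 -0.73474904 -1.95985261] [-0.07299727  0.01360482  0.02567157] 0.021989963915739222
now [0.5337 0.0668 0.1748] [-90.04  -0.   -84.58] j [ 28.   11.1 -22.3  -0.  -56.6  67.4] t 9.75 shift [0.0015 0.0002 0.0009] turn None
```

View pics/w7.png

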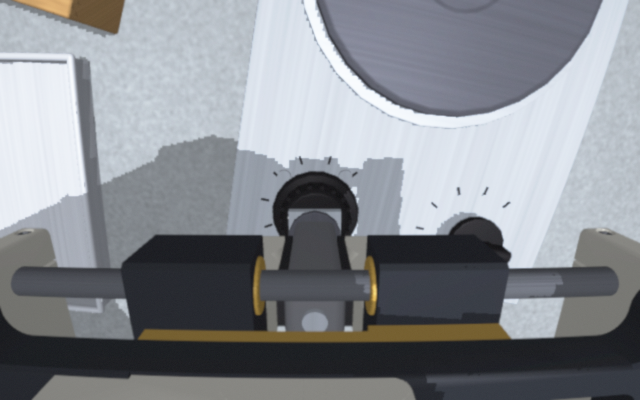

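View pics/z9.png

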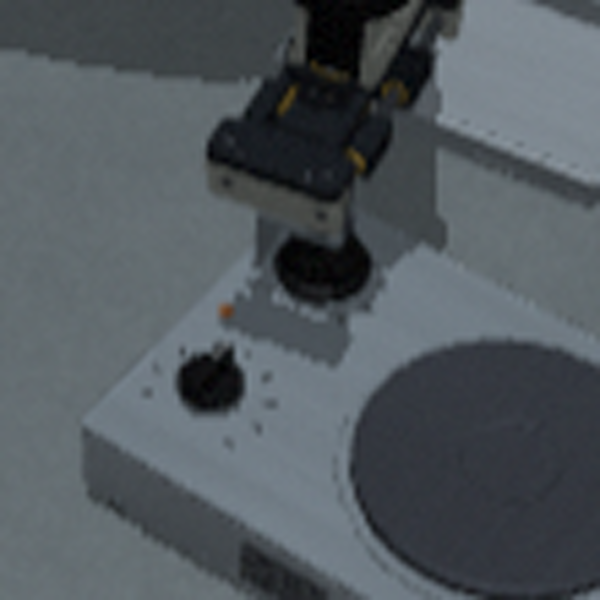

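The knob skirt is centred over the fork. I'm pulling straight up at 24 mm/s.

Call:
jog_arm --pt "1 0 -0.002 0 0" --pt "1 0 -0.002 0 0" --pt "1 0 -0.002 0 0" --pt "1 0 -0.002 0 0" --pt "1 0 -0.002 0 0" --pt "1 0 -0.002 0 0" --pt "1 0 -0.002 0 0" --pt "1 0 -0.002 0 0" --pt "1 0 -0.002 0 0" --pt "1 0 -0.002 0 0" --pt "1 0 -0.002 0 0" --pt "1 0 -0.002 0 0"

```text
time_s: 10.75
tcp_pos: [0.5345, 0.067, 0.1993]
eef_rot: [-90.0, 0.0, -84.6]
contact_force: [-0.2, 0.8, -2.5]
gripper_width: 0.0218
```

```bash
python3 - <<'E'
from h import *
d=cap("wrist","w8"); cap("scene","s8");s=r.get_state();print(s["contact_force"],s["moment"],s["gripper_width"])
go(.5347,.0654,.25)
cv2.imwrite("pics/z10.png",cv2.resize(ld("s8")["img"][110:220,290:400,::-1],(600,600),interpolation=cv2.INTER_CUBIC))
E
```

```text
[ 0.68335521  0.33616318 -2.38106674] [ 0.00843402  0.03525757 -0.01918327] 0.02187994880242961
now [0.5347 0.0671 0.1994] [-8.996e+01  1.000e-02 -8.457e+01] j [ 28.    9.8 -20.4   0.  -59.8  67.4] t 10.85 shift [ 0.0017 -0.0506 -0.0001] turn None
```

View pics/w8.png

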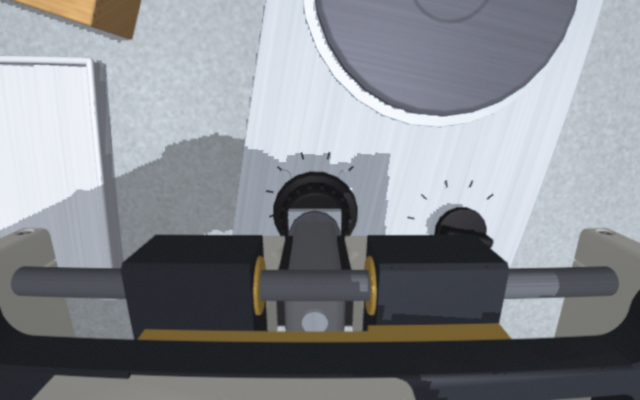

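View pics/z10.png

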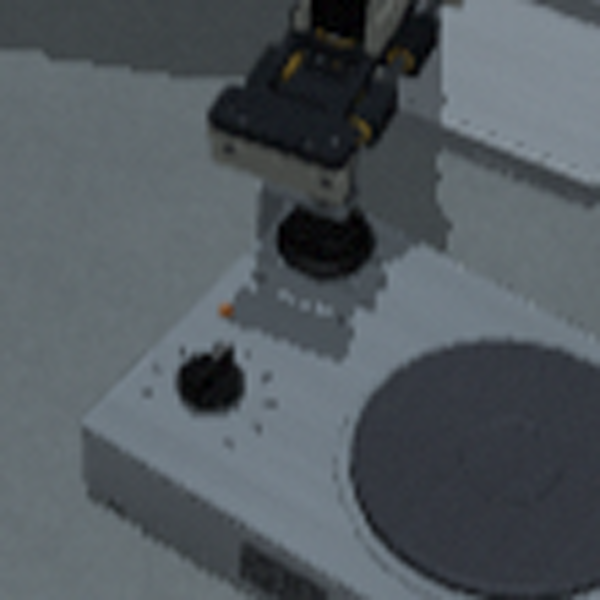

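The knob came off. In the wrist view it stays at (315,205) with the fork, its shadow has separated in the scene view, and Fz is −2.4 N. Next I compute the pan pose.

```bash
python3 - <<'E'
from h import *
t=ld("top0")
c=onz(t,[(132,179.5),(189.5,178.5),(188.3,261),(129,262.2)],.029)[:,:2]
print(c.round(3),"ctr",c.mean(0),"len",np.linalg.norm(c[0]-c[3]),np.linalg.norm(c[1]-c[2]),"wid",np.linalg.norm(c[0]-c[1]),np.linalg.norm(c[3]-c[2]))
a=lambda v:np.degrees(np.arctan2(v[1],v[0]))
print("yaw",a(c[0]-c[3]),a(c[1]-c[2]),a(c[0]-c[1])-90,a(c[3]-c[2])-90)
w=ld("w1"); g=onz(w,[(2,95),(103,55),(183,243)],.029);print(g.round(3), a(g[1]-g[2]))
w=ld("w8"); g=onz(w,[(92,60)],.029);print(g.round(3))
E
```

```text
[[0.623 0.441]
 [0.626 0.272]
 [0.384 0.265]
 [0.381 0.435]] ctr [0.50359749 0.35319179] len 0.24251482900610727 0.24223786625673638 wid 0.16959260635293305 0.17002861114303747
yaw 1.579390482952673 1.6832944413635678 0.8593062711110093 0.9546236907373924
[[0.62  0.413 0.029]
 [0.624 0.274 0.029]
 [0.39  0.264 0.029]] 2.529221595493826
[[0.628 0.272 0.029]]
```

Call:
jog_arm --pt "1 0 -0.005 0 0" --pt "1 0 -0.01 0 0" --pt "1 0 -0.01 0 0" --pt "1 0 -0.01 0 0" --pt "1 0 -0.01 0 0" --pt "1 0 -0.005 0 0"

```text
time_s: 11.35
tcp_pos: [0.5352, 0.0672, 0.2512]
eef_rot: [-89.9, 0.0, -84.6]
contact_force: [-0.2, 0.2, -2.9]
gripper_width: 0.0216
```

Call:
jog_arm --pt "1 -0.008 0 0.0013 0" --pt "1 -0.016 0 0.0026 0" --pt "1 -0.024 0 0.004 0" --pt "1 -0.024 0 0.004 0" --pt "1 -0.024 0 0.004 0" --pt "1 -0.024 0 0.004 0" --pt "1 -0.024 0 0.004 0" --pt "1 -0.024 0 0.004 0" --pt "1 -0.024 0 0.004 0" --pt "1 -0.024 0 0.004 0" --pt "1 -0.024 0 0.004 0" --pt "1 -0.024 0 0.004 0"

```text
time_s: 12.35
tcp_pos: [0.5528, 0.3356, 0.2485]
eef_rot: [-90.0, -0.0, -84.6]
contact_force: [0.5, 0.0, -1.3]
gripper_width: 0.0218
```

Call:
jog_arm --pt "1 -0.014 0 0.002 0" --pt "1 -0.007 0 0.001 0" --pt "1 0 0.008 0 0" --pt "1 0 0.016 0 0" --pt "1 0 0.024 0 0" --pt "1 0 0.024 0 0" --pt "1 0 0.024 0 0" --pt "1 0 0.014 0 0" --pt "1 0 0.006 0 0" --pt "1 0 0 0 0" --pt "1 0 0 0 0"

```text
time_s: 13.27
tcp_pos: [0.5545, 0.3546, 0.1335]
eef_rot: [-90.0, -0.0, -84.6]
contact_force: [-0.0, 0.5, -1.9]
gripper_width: 0.0215
```

```bash
python3 - <<'E'
from h import *
d=cap("wrist","w9"); cap("scene","s9");s=r.get_state();print(s["contact_force"],s["moment"],s["gripper_width"])
go(.555,.355,.0966)
cv2.imwrite("pics/z11.png",cv2.resize(ld("s9")["img"][40:170,300:460,::-1],(738,600),interpolation=cv2.INTER_CUBIC))
E
```

```text
[-0.13347    -0.5349952  -2.84908398] [ 0.00204907  0.00268103 -0.00731724] 0.021459451819743878
now [0.5549 0.3554 0.1345] [-8.989e+01  7.000e-02 -8.457e+01] j [ 49.6  23.8  -9.7   0.  -56.4  45.8] t 13.37 shift [ 0.0005  0.0379 -0.    ] turn None
```

View pics/w9.png

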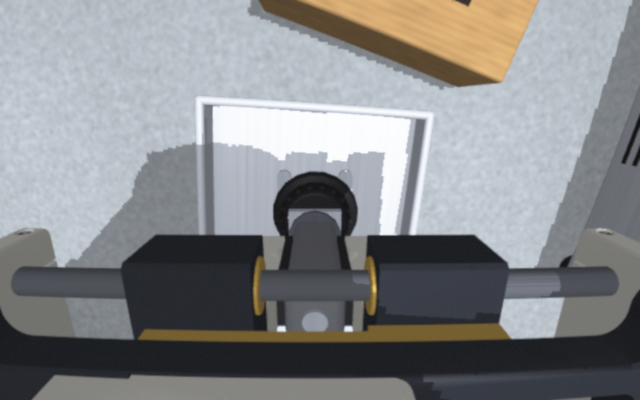

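View pics/z11.png

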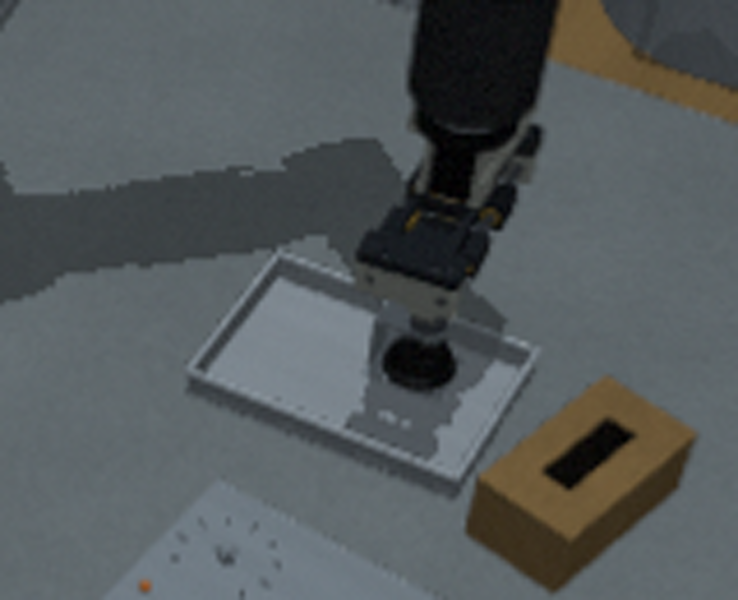

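The knob hangs over the pan floor at (315,205), between the side rims (205 and 425) and short of the far rim (row 105). The bare shaft is visible on the hot plate. Now I lower it.

Call:
jog_arm --pt "1 0 0.008 0 0" --pt "1 0 0.01 0 0" --pt "1 0 0.007 0 0" --pt "1 0 0.004 0 0" --pt "1 0 0.002 0 0" --pt "1 0 0.002 0 0" --pt "1 0 0.002 0 0" --pt "1 0 0.001 0 0" --pt "1 0 0 0 0" --pt "1 0 0 0 0"

```text
time_s: 14.2
tcp_pos: [0.5543, 0.3552, 0.0972]
eef_rot: [-90.0, 0.0, -84.6]
contact_force: [-0.5, -0.7, -1.6]
gripper_width: 0.0218
```

```bash
python3 - <<'E'
from h import *
d=cap("wrist","w10"); cap("scene","s10");s=r.get_state();print(s["contact_force"],s["moment"],s["gripper_width"])
for i in range(3): r.capture("wrist");print(r.get_state()["tcp_pos"],r.get_state()["contact_force"])
cv2.imwrite("pics/z12.png",cv2.resize(ld("s10")["img"][40:170,300:460,::-1],(738,600),interpolation=cv2.INTER_CUBIC))
E
```

```text
[ 0.17418056  0.38397569 -1.38826436] [-0.05002645 -0.0485638   0.01090214] 0.02189798585192761
[0.55426153 0.35524703 0.09722423] [ 0.41806544  1.19113723 -2.32234028]
[0.55425753 0.35524677 0.09721332] [ 2.02573124e-01  1.28983676e-03 -1.81581553e+00]
[0.55423218 0.35520925 0.09717547] [ 0.48472403 -0.2461531  -1.21051637]
```

View pics/w10.png

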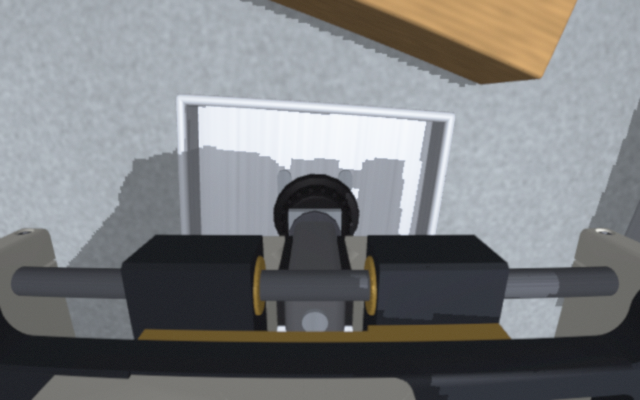

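View pics/z12.png

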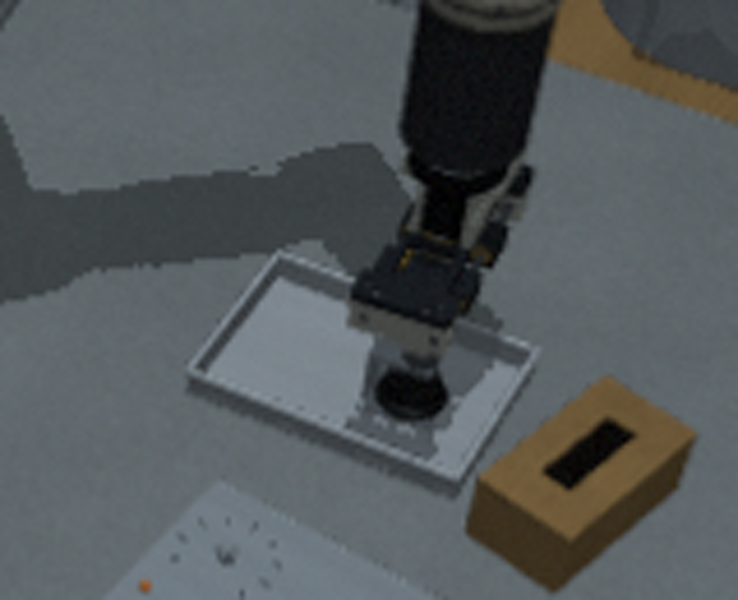

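The skirt moved from row 172 to 175 relative to the fork, so the knob now rests on the floor and the fork is free in the gap. I'm drawing it out.

Call:
jog_arm --pt "1 0 -0.0003 -0.004 0" --pt "1 0 0 -0.006 0" --pt "1 0 0 -0.008 0" --pt "1 0 0 -0.008 0" --pt "1 0 0 -0.008 0" --pt "1 0 0 -0.008 0" --pt "1 0 0 -0.008 0" --pt "1 0 0 -0.008 0" --pt "1 0 0 -0.008 0" --pt "1 0 0 -0.004 0" --pt "1 0 0 0 0" --pt "1 0 0 0 0"

```text
time_s: 15.45
tcp_pos: [0.4844, 0.3488, 0.0975]
eef_rot: [-90.0, 0.0, -84.5]
contact_force: [0.2, 0.7, -2.2]
gripper_width: 0.0219
```

```bash
python3 - <<'E'
from h import *
d=cap("wrist","w11"); s=r.get_state();print(s["contact_force"],s["moment"],s["gripper_width"])
go(.555,.355,.0966)
e=ell(d,314,80,75,80);print(e);k=onz(d,[e[0]],.017);print(k,totool(k))
E
```

```text
[ 0.00839983 -0.45580035 -2.02868832] [-0.05257511 -0.01577757  0.02959309] 0.02184911302632084
now [0.4847 0.3488 0.0974] [-8.998e+01  2.000e-02 -8.455e+01] j [ 54.5  21.  -20.    0.  -49.   41. ] t 15.5 shift [0.0005 0.0009 0.0706] turn None
((316.0022277832031, 109.69379425048828), (90.51753234863281, 91.70858764648438), 5.500261306762695)
[[0.55381753 0.35316359 0.017     ]] [[0.0022328  0.08046547 0.06918721]]
```

View pics/w11.png

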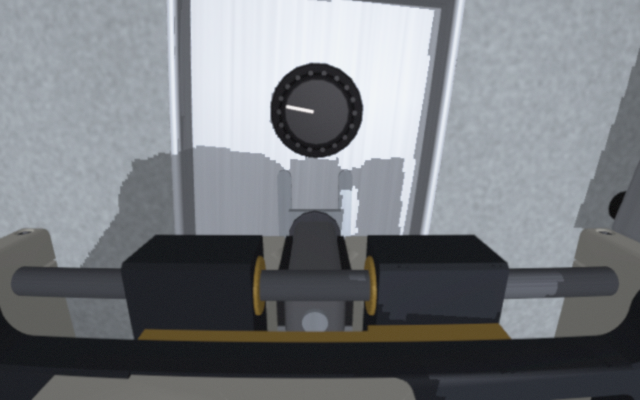

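Tines (tips at row 170) are clear of the knob (bottom edge at row 157), and the knob stayed put. I'm lifting and carrying the puller away.

Call:
jog_arm --pt "1 0 -0.01 0 0" --pt "1 0 -0.025 0 0" --pt "1 0 -0.035 0 0" --pt "1 0 -0.035 0 0" --pt "1 0 -0.03 0 0" --pt "1 0 -0.015 0 0" --pt "1 0.015 0 -0.002 0" --pt "1 0.03 0 -0.0041 0" --pt "1 0.03 0 -0.0041 0" --pt "1 0.03 0 -0.0041 0" --pt "1 0.03 0 -0.0041 0" --pt "1 0.03 0 -0.0041 0"

```text
time_s: 16.5
tcp_pos: [0.4771, 0.1801, 0.2471]
eef_rot: [-90.0, -0.0, -84.6]
contact_force: [0.1, -0.7, -2.2]
gripper_width: 0.0216
```

Call:
jog_arm --pt "1 0.03 0 -0.0041 0" --pt "1 0.03 0 -0.0041 0" --pt "1 0.03 0 -0.0041 0" --pt "1 0.03 0 -0.0041 0" --pt "1 0.03 0 -0.0041 0" --pt "1 0.03 0 -0.0041 0" --pt "1 0.03 0 -0.0041 0" --pt "1 0.03 0 -0.0041 0" --pt "1 0.03 0 -0.0041 0" --pt "1 0.03 0 -0.0041 0" --pt "1 0.03 0 -0.0041 0" --pt "1 0.03 0 -0.0041 0"

```text
time_s: 17.5
tcp_pos: [0.4618, -0.1828, 0.2473]
eef_rot: [-90.0, 0.0, -84.6]
contact_force: [-0.0, 1.1, -2.1]
gripper_width: 0.0217
```

Call:
jog_arm --pt "1 0.03 0 -0.0041 0" --pt "1 0.009 0 -0.001 0" --pt "1 0 0.02 0 0" --pt "1 0 0.035 0 0" --pt "1 0 0.035 0 0" --pt "1 0 0.025 0 0" --pt "1 0 0.01 0 0" --pt "1 0 0 0 0" --pt "1 0 0 0 0"

```text
time_s: 18.25
tcp_pos: [0.4617, -0.2205, 0.1229]
eef_rot: [-90.0, -0.0, -84.5]
contact_force: [-0.2, 0.3, -0.9]
gripper_width: 0.0218
```

```bash
python3 - <<'E'
from h import *
d=cap("wrist","w12"); s=r.get_state();print(s["contact_force"],s["gripper_width"])
go(.46,-.22,.0918)
E
```

```text
[-0.11209277  0.16953375 -1.90622672] 0.02169156875371643
now [ 0.4624 -0.2205  0.1237] [-8.991e+01 -5.000e-02 -8.454e+01] j [ -3.5  12.  -29.1   0.  -48.8  98.9] t 18.3 shift [-0.0008  0.0319 -0.0024] turn None
```

View pics/w12.png

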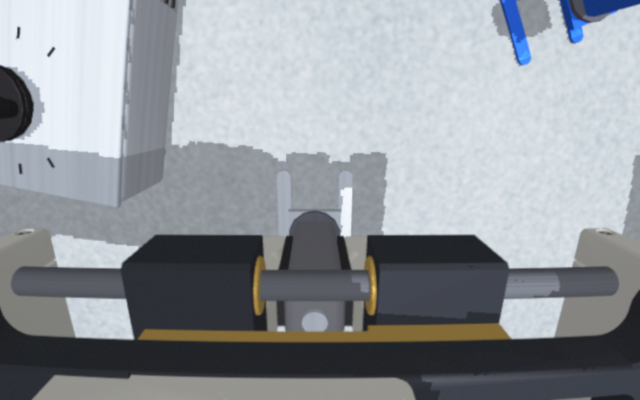

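Clear table is below the fork. I'm lowering slowly to contact.

Call:
jog_arm --pt "1 0 0.01 0 0" --pt "1 0 0.01 0 0" --pt "1 0 0.005 0 0" --pt "1 0 0.003 0 0" --pt "1 0 0.002 0 0" --pt "1 0 0.001 0 0" --pt "1 0 0.0005 0 0" --pt "1 0 0 0 0" --pt "1 0 0 0 0"

```text
time_s: 19.05
tcp_pos: [0.4612, -0.2202, 0.0915]
eef_rot: [-90.0, -0.0, -84.6]
contact_force: [-3.0, 2.2, 5.4]
gripper_width: 0.022
```

```bash
python3 - <<'E'
from h import *
for i in range(4): r.capture("wrist");s=r.get_state();print(s["tcp_pos"],s["contact_force"],s["gripper_width"])
E
```

```text
[ 0.46122238 -0.22018865  0.09148686] [-2.81739568  1.8998643   5.28485872] 0.02187614397979888
[ 0.46120218 -0.22019328  0.09147667] [-3.63496581  3.08928599  6.18300303] 0.02177222839406233
[ 0.4612262  -0.22019436  0.09149804] [-3.2419226   1.56705537  5.68994049] 0.021876852216078792
[ 0.46122906 -0.22018512  0.09149542] [-3.45524203  2.69623948  6.30832909] 0.021902407645412403
```

It touches the table at about 7 N. I'm easing off and opening.

Call:
jog_arm --pt "1 0 -0.0005 0 0" --pt "1 0 0 0 0" --pt "0 0 0 0 0" --pt "0 0 0 0 0" --pt "0 0 0 0 0" --pt "0 0 0 0 0" --pt "0 0 0 0 0" --pt "0 0 0 0 0" --pt "0 0 0 0 0" --pt "0 0 0 0 0" --pt "0 0 0 0 0" --pt "0 0 0 0 0"

```text
time_s: 20.25
tcp_pos: [0.4614, -0.2202, 0.0913]
eef_rot: [-90.0, -0.0, -84.6]
contact_force: [0.5, -0.1, 0.2]
gripper_width: 0.0825
```

Call:
jog_arm --pt "0 0 0 0 0" --pt "0 0 0 0 0" --pt "0 0 -0.01 0 0" --pt "0 0 -0.02 0 0" --pt "0 0 -0.03 0 0" --pt "0 0 -0.04 0 0" --pt "0 0 -0.04 0 0" --pt "0 0 -0.03 0 0" --pt "0 0 -0.01 0 0" --pt "0 0 0 0 0" --pt "0 0 0 0 0"

```text
time_s: 21.17
tcp_pos: [0.4613, -0.2201, 0.2719]
eef_rot: [-89.9, 0.0, -84.6]
contact_force: [0.2, -0.6, -0.5]
gripper_width: 0.0878
```

```bash
python3 - <<'E'
from h import *
cap("wrist","w13");cap("scene","s13");cap("top","t13")
s=r.get_state();print(s["contact_force"],s["gripper_width"],s["time_s"],s["tcp_pos"])
E
```

```text
[-0.61469572  1.24174902 -0.28180525] 0.08729411630247473 21.3167 [ 0.46065214 -0.22002937  0.26996392]
```

View pics/w13.png

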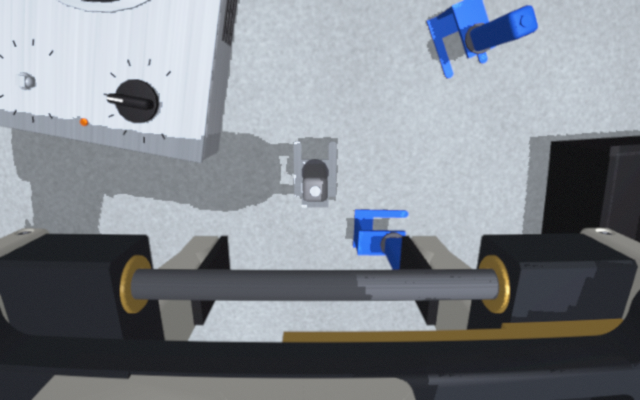

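View pics/s13.png

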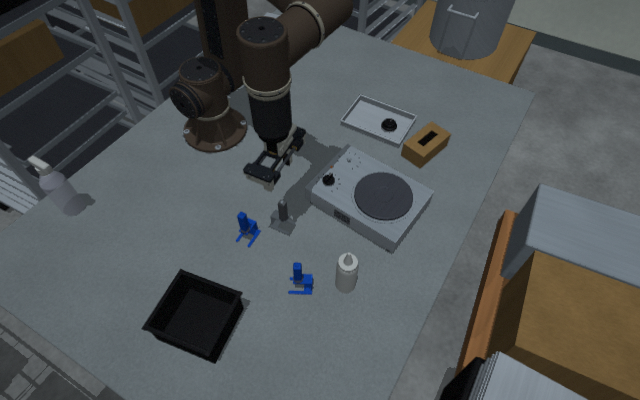

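View pics/t13.png

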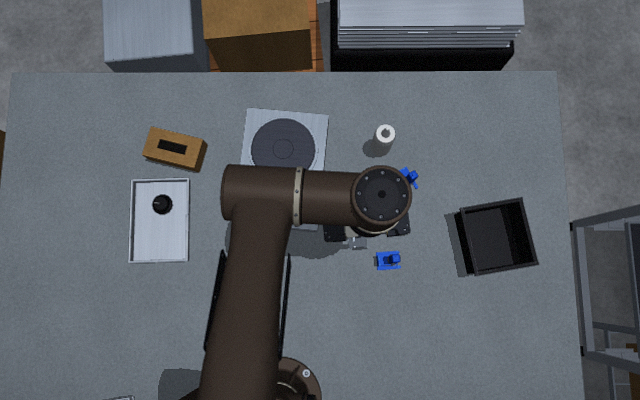

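The wrist view shows the puller upright at (315,185), the small knob on its shaft at (135,100) and the other shaft bare at (27,82). The top view has the knob in the pan at (162,204), with the pan, bottle, carton and black pan where they were. I'm handing in.

```bash
python3 -c "
from plant import r
print(r.close_job())"
```

```text
the job is handed in; nothing more can be done
None
```

The big knob is off the hot plate and resting on the sheet pan's floor. The puller stands upright again at about (0.46, −0.22) on open table, clear of the pan. I handed the job in at about 21 s; it reports no verdict.

- **Pull:** I slid the fork under the skirt and pulled straight up at 24 mm/s until the knob popped off. Only the puller's handle was gripped.
- **Placing:** I lowered the knob onto the pan floor, drew the fork out 70 mm and lifted away. The knob stayed in place.
- **Last pictures:** the small knob is still on its shaft and the other shaft is bare. The pan, bottle, carton and black pan look unmoved, and the gripper is open and touching nothing.
- **Measurements:** position estimates of the big knob from different views agreed to about 1–2 mm. The force readings I saw stayed below about 10 N. Force was read only at the end of each move, so the peak at the moment the knob popped off was not recorded. No check failed.

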